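# Set the depth selector of a hand press and work the press

## Task

Set up the reed-riveting press: with the fingertips, gently push the upright tab of the round depth selector until the tab points squarely at the white button that carries three pips. Then push the ball-ended handle down as far as it goes and let it come back up by itself, leaving the selector on the three pips. Pinch and lift nothing, and leave all the loose things where they lie; work the handle only once the selector is set.

Things in the scene. Friction and masses are not known exactly. Their poses are not given: they have to be found in the camera images.
- selector (a joint): Turn of the depth selector about its upright axis, rad, counter-clockwise positive seen from above. At 0 the tab points along the bed's -x (towards the robot). Range -1.65 to 1.65; it starts within 0.25 of 0. It turns freely of detents against steady friction (about 2 N pushed at the tab) and stays where it is left. It has a flat aluminium disc 120 mm across, its top 42 mm above the table, with a low hub (32 mm across, top 50 mm above the table).
- selector_axis (a point): Point on the selector's axis at the disc's top face (42 mm above the table). Its axes are the bed's.
- tab (a point): Centre of the upright steel tab, 65 mm from the selector's axis. The tab is a plain fin 30 mm long radially, 10 mm thick, standing from the disc's top (42 mm above the table) up to 86 mm above the table. A low nose 10 mm wide runs out below it to 90 mm from the axis, at 32 to 42 mm above the table.
- pointer (a point): Imaginary point straight out along the tab, 105 mm from the selector's axis, 30 mm above the table, on the circle on which the four buttons stand. It turns with the selector.
- mark3: The target: round white button, 32 mm across and 5 mm thick, with three raised black pips in a triangle (8 mm across). Fixed on the bed; origin at the centre of its underside, 22 mm above the table. It is one of four equal buttons with 1, 2, 3 and 4 pips, fixed 105 mm from the selector's axis at selector angles -1.3, -0.65, 0.65 and 1.3 rad; which stands where changes.
- handle (a joint): Swing of the press handle, rad: 0 up (at rest), 0.5 fully down at its stop. A spring returns it to 0; pressing on the ball takes about 2 N at the top and 6 N at the bottom. The ram follows it down.
- ball (a point): Centre of the black ball (36 mm across) at the end of the press handle, 267 mm above the table when up and 193 mm when down. It swings on an arc of 150 mm radius about a level pivot 230 mm above the table that lies behind it (towards the bed's +x): almost straight down, at most 5 mm to and fro. The press head stands from 80 mm beyond the ball's centre, 255 mm high.
- bed: Dark cast bed of the press, 260 (x) by 480 (y) by 22 mm, bolted down; origin under its centre, -x towards the robot. The selector's axis is at x 30, y -110 mm; the die and ram at x 0, y 140 mm, with the column behind them at x 90 mm.
- rivet_jar: Loose bystander: small glass jar with steel lid, 34 mm across, 45 mm high, on the bed between selector and press. Origin under its centre.
- mouthpiece: Loose bystander: chromed mouthpiece, 104 mm (its y) by 26 by 23 mm high, on the bed under the handle. Origin under its centre.
- nut_driver: Loose bystander: nut driver with yellow grip, 200 mm along its x, 28 mm high, lying on the table close to the right of the bed. Origin under its middle.
- mirror: Loose bystander: angled dental mirror, 180 mm along its x, 20 mm high, on the table left of the bed, beyond the wand. Origin under its stem.
- wand: Loose bystander: black magnetic pickup wand, 190 mm along its x, 14 mm high, on the table close to the left of the bed. Origin under its middle.
- harmonica: Loose bystander: harmonica comb with brass reed plates, 102 mm (its y) by 27 by 15 mm high, on the table right of the bed, beyond the nut driver. Origin under its centre.

How it is judged:
By the outcome, as a careful person would: the job done as asked, in the order asked, and still so for the second after the job is handed in, with the robot touching nothing.
It also fails if it takes over 64 s, if anything falls off the work surface, if the arm or the gripper's body presses on something with over 40 N, if the wrist force passes 120 N, or if a joint passes its speed limit or range.

## Robot

A 6-joint arm with a two-finger parallel gripper is mounted at the origin on the work surface. World frame = base frame: x ahead of the robot, y to its left, z up, the work surface at z = 0. Lengths are in mm, angles in rad, forces in N, time in s.
With the tool pointing down it reaches from about 325 to 900 mm from the base axis. Payload 6.1 kg.
Tool frame: the origin (TCP) lies at the very end of the fingers, on their centre line; the grasp point (between the pads) lies 19 mm behind it; z points along the fingers, y is the direction in which the jaws open and shut (so a half turn about z gives the same grasp; the last joint's range is limited). The gripper opens to 85 mm and grips with 20 to 120 N. Pads are 22 mm wide; open, the fingers measure 114 mm over their backs; the gripper's body (76 mm by 85 mm) begins 54 mm behind the grasp point. The pads swing forward as they close: fully open they stand 13 mm farther back than shut.
Start: joints at [1.025, 0.22, 1.526, -0, 1.395, -0.126], TCP at [254.734, 570.724, 194.3] pointing down, gripper open.
Joint ranges: [-2.98, 2.98], [-0.91, 2.08], [0.09, 2.57], [-1.24, 4.39], [0.2, 2.65], [-2.68, 2.68]. Speed limits (rad/s): [2.57, 2.57, 3.01, 3.14, 3.14, 3.14].

## Interface

Orientations are given as [roll, pitch, yaw] about the fixed x, y, z axes, in that order (R = Rz(yaw) Ry(pitch) Rx(roll)).
In Python, from plant import bot gives the robot as it stands. The module is installed in compiled form; this text tells all that it offers.
- The arm moves only by the tool carry_out, never from a script. Its argument "targets" is a list of rows, each a list of 3 entries, a list of its own where there are three numbers: the closure, from -1 (fully open) to 1 (shut), then the shift along the tool's x, y, z in cm, then the turn, a rotation vector about the tool's x, y, z in degrees. A call has 1 to 20 rows; each row is the pose to reach, as a shift and turn from the pose commanded when the call began, along the tool's axes at that moment; what a row does not reach only later rows make up. A row lasts 1/12 s, in which the tool goes at most 41.7 mm and 7.16 degrees, less where a joint would pass 70% of its speed; a pose out of reach is approached as far as the arm can. A call with a gripper value outside its range is refused whole. The fingers move at their own pace and stop on an object; the grip force is fixed at half the most. Time passes only in rows, so rows that repeat a pose let the fingers close. It gives the time, the measured TCP pose, the force and the opening at its end, in the units of the state.
- bot.sense(): the state, without advancing time (a new reading comes with each control period).
- bot.camera(name): name is "scene" or "top" or "wrist"; returns the picture (400x640x3 uint8, red, green, blue); there is no depth.
- bot.camera_model(name): a dict with "intrinsics" (3x3 intrinsics, pixels), "xyz" and "rotation" of the camera in the world. Camera axes: x right, y down, z forward; pixel columns grow to the right and rows downward; lengths in mm; the calibration is good to about 2 mm. The wrist camera is an equidistant fisheye: a pixel r from the principal point sees the ray r / f radians off the axis. A picture is of the moment at which its call begins: read the wrist's pose just before it. camera_model takes no time and is no camera call; for the wrist camera it gives the pose at the moment of the call.
- bot.close_job(): hands the job in, once; it reports no verdict.
The state is a dict: "clock": time; "qpos": joint angles; "dq": joint speeds; "joint_torque": joint torques, N m; "ee_pos": TCP position; "eef_rot": TCP orientation; "force": force on the tool from outside, world axes, zero at the start; "moment": the same for the moment, N m; "gripper_width": opening from 0.0 (shut) to 1.0 (fully open).
Only numpy, scipy, OpenCV 4.12 (cv2) and the standard library are available. Lean on these libraries where they do the work, as an engineer would, in place of code of your own. Each camera call takes 0.05 s, during which the arm holds its last target. There are 200 camera calls.

## Working session

There is one attempt and no reset: what is moved stays moved. The work goes in short steps, Python scripts to look and compute and a tool call to move; the robot and the scene stay as the last step left them, time stands still between calls to the robot, and variables do not carry over. Pictures are saved under pics/ and viewed, about 8 in all and at most 12, crops included, and the job is handed in when it is done.

Besides the shell and the picture viewer there is one more tool, called after "Emit:" as name(argument=value, ...), one argument or row to a line, values as JSON. carry_out: Moves the arm, as the interface text tells. Its arguments: {"type":"object","properties":{"targets":{"type":"array","items":{"type":"array"}}},"required":["targets"]}

```bash
mkdir -p pics; python3 - <<'E'
from plant import bot
import cv2,numpy as np
s=bot.sense();print(s)
for n in("top","scene"):
    m=bot.camera_model(n);print(n,{k:np.round(v,3).tolist() for k,v in m.items() if k in("intrinsics","xyz","rotation")})
    im=bot.camera(n);cv2.imwrite(f"pics/{n}0.png",im[:,:,::-1])
E
```

```text
{'clock': 0.0, 'qpos': array([ 1.02489191e+00,  2.21258939e-01,  1.52761802e+00, -3.38449672e-05,
        1.39469685e+00, -1.26089227e-01]), 'dq': array([ 0.00019736,  0.00087065, -0.00114515, -0.00090885,  0.00030103,
       -0.00110953]), 'joint_torque': array([ 5.44769464e-04, -4.96918273e+01, -3.89386439e+01, -1.10799633e-04,
        1.15957318e-02,  7.13912215e-06]), 'ee_pos': array([254.39572862, 570.13478339, 193.1753327 ]), 'eef_rot': array([-3.13962303e+00, -2.16096059e-04,  2.72178321e+00]), 'force': array([-0.34854873, -0.12348893,  0.51885026]), 'moment': array([ 0.02139285, -0.0191255 , -0.04134792]), 'gripper_width': 1.002087652409726}
top {'intrinsics': [[361.441, 0.0, 319.045], [0.0, 361.441, 204.375], [0.0, 0.0, 1.0]], 'xyz': [504.594, 12.851, 1251.825], 'rotation': [-3.053, -0.024, -1.586]}
scene {'intrinsics': [[408.2, 0.0, 316.026], [0.0, 408.2, 197.564], [0.0, 0.0, 1.0]], 'xyz': [1190.264, 57.377, 926.195], 'rotation': [-2.464, -0.015, 1.655]}
```

View pics/top0.png

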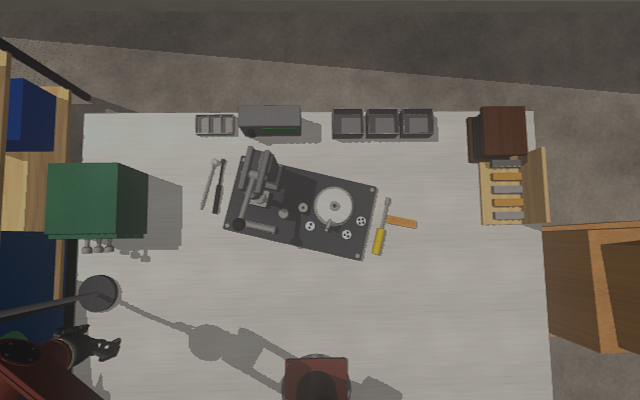

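View pics/scene0.png

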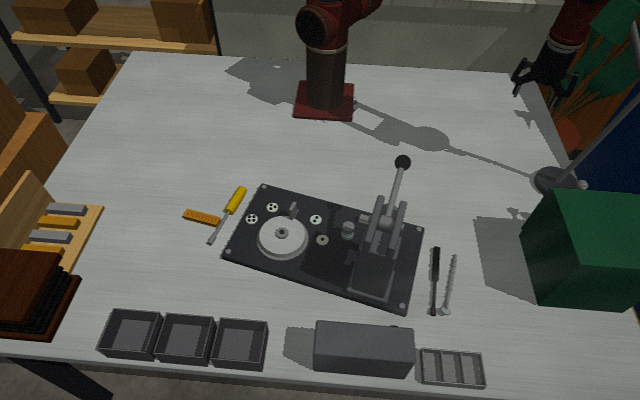

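The top view shows the disc at about (334,206) and buttons near (303,207), (310,226), (347,234) and (361,221). The ball is near (240,225). I'll enlarge both views to read the pips.

```bash
python3 - <<'E'
import cv2,numpy as np
a=cv2.imread("pics/top0.png")[140:270,215:395]
b=cv2.imread("pics/scene0.png")[145:315,215:435]
a=cv2.resize(a,(800,578),interpolation=cv2.INTER_CUBIC);a=cv2.convertScaleAbs(a,alpha=1.3)
b=cv2.resize(b,(776,600),interpolation=cv2.INTER_CUBIC);b=cv2.convertScaleAbs(b,alpha=1.3)
cv2.imwrite("pics/topc.png",a);cv2.imwrite("pics/scenec.png",b)
E
```

```text
(no output)
```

View pics/topc.png

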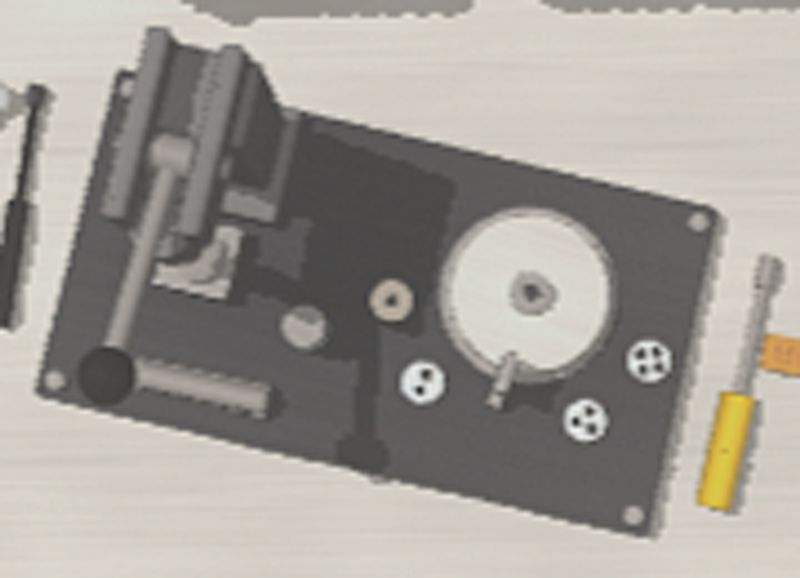

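View pics/scenec.png

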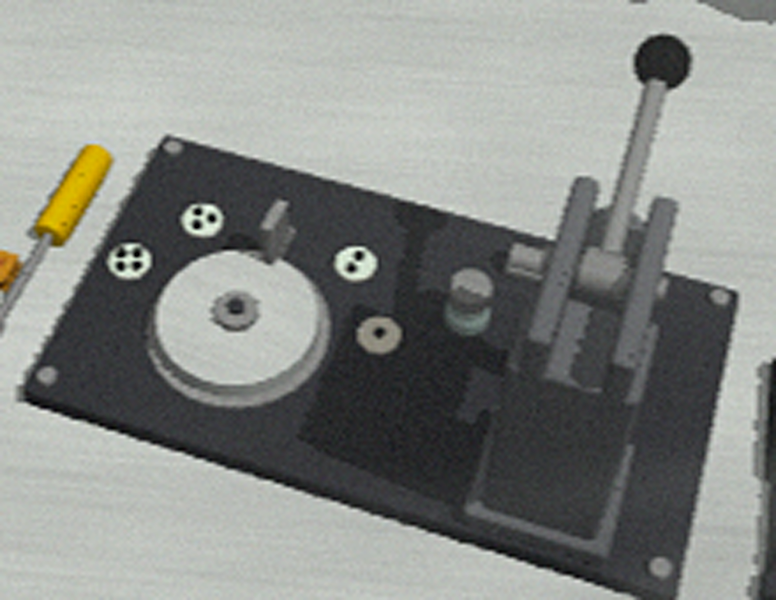

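Three-pip button: top crop (585,420), scene crop (202,220). It lies counter-clockwise of the tab, so it is the +0.65 button. The others are four at (648,360), two at (422,382) and one at (390,300). The ball is at (106,376) in the top crop.

```bash
cat >h.py <<'E'
import cv2,numpy as np
from scipy.spatial.transform import Rotation as R
from scipy.optimize import least_squares
from plant import bot
def ray(n,uv):
    m=bot.camera_model(n);d=np.linalg.inv(m["intrinsics"])@[uv[0],uv[1],1]
    return np.array(m["xyz"]),R.from_euler("xyz",m["rotation"]).as_matrix()@d
def plane(n,uv,z):
    c,d=ray(n,uv);return c+d*(z-c[2])/d[2]
def tri(uv1,uv2):
    A=[];b=[]
    for n,uv in(("top",uv1),("scene",uv2)):
        c,d=ray(n,uv);d/=np.linalg.norm(d);P=np.eye(3)-np.outer(d,d);A.append(P);b.append(P@c)
    return np.linalg.lstsq(np.vstack(A),np.hstack(b),rcond=None)[0]
T=lambda x,y:(214.6+x*.225,139.6+y*130/578)
S=lambda x,y:(214.6+x*220/776,144.6+y*170/600)
E
python3 - <<'E'
from h import *
# (top crop, scene crop, bed local xy, z)
a=np.array([30,-110]);rot=lambda t:a-105*np.array([np.cos(t),np.sin(t)])
pts=[((585,420),(202,220),rot(.65),27),((648,360),(130,260),rot(1.3),27),((422,382),(356,263),rot(-.65),27),((390,300),(379,335),rot(-1.3),27),((532,293),(235,309),a,50)]
obs=np.array([[plane("top",T(*p[0]),p[3])[:2],plane("scene",S(*p[1]),p[3])[:2]] for p in pts]);print(obs.round(1).tolist())
M=obs.mean(1);L=np.array([p[2] for p in pts])
f=lambda q:((L@np.array([[np.cos(q[2]),-np.sin(q[2])],[np.sin(q[2]),np.cos(q[2])]]).T+q[:2])-M).ravel()
r=least_squares(f,[550,60,-.2]);print(r.x,f(r.x).reshape(-1,2).round(1))
q=r.x;Rm=np.array([[np.cos(q[2]),-np.sin(q[2])],[np.sin(q[2]),np.cos(q[2])]])
ax=Rm@a+q[:2];print("axis",ax,"mark3",Rm@rot(.65)+q[:2])
print("ball",tri(T(106,376),S(663,62)),"z267",plane("top",T(106,376),267),plane("scene",S(663,62),267))
t=tri(T(513,356),S(283,204));print("tabtop",t,plane("top",T(513,356),86))
for n,uv in(("top",T(510,358)),("scene",S(277,204))):
  p=plane(n,uv,86)[:2]-ax;d=Rm.T@p;print(n,np.linalg.norm(d),np.arctan2(-d[1],-d[0]))
p=plane("top",T(495,400),42)[:2]-ax;d=Rm.T@p;print("nose tip",np.linalg.norm(d),np.arctan2(-d[1],-d[0]))
for nm,u,z in(("jar",(304,328),45),("mp1",(140,374),23),("mp2",(270,398),23)):print(nm,plane("top",T(*u),z))
E
```

```text
[[[511.4, -108.1], [513.4, -109.1]], [[556.4, -157.4], [556.9, -158.2]], [[542.1, 15.6], [543.4, 14.8]], [[605.0, 39.2], [607.2, 37.3]], [[607.0, -68.0], [609.4, -68.6]]]
[ 6.06305711e+02  4.68397375e+01 -2.46570282e-01] [[-0.4  0.2]
 [-0.  -0.6]
 [ 0.2 -0.3]
 [-0.1 -0.4]
 [ 0.3  1.1]]
axis [608.54963301 -67.15572216] mark3 [ 511.97903465 -108.37609981]
ball [541.21738902 207.20364442 266.81519458] z267 [541.22180881 207.49439653 267.        ] [541.45190526 206.8326474  267.        ]
tabtop [556.62407146 -43.74936755 110.58570316] [558.2074043  -50.90183668  86.        ]
top 54.95735329314369 -0.0960147378812439
scene 74.10692612391111 -0.05399220077658086
nose tip 85.89183171874966 -0.0853792580276805
jar [583.34372005 103.58018078  45.        ]
mp1 [551.4440462  229.98441352  23.        ]
mp2 [531.76565628 131.40894418  23.        ]
```

Both views agree to about 2 mm. The selector sits at about -0.08 and mark3 is at +0.65. The ball is at (541, 207, 267). Next I'll work out the approach: gripper shut, its flat side flush with the tab.

```bash
cat >>h.py <<'E'
ax=np.array([608.55,-67.16]);by=-.2466
def push(s,gap,r=65,side=-1):  # TCP beside tab at selector angle s; side -1 = clockwise side
    p=np.pi+by+s;u=np.array([np.cos(p),np.sin(p)]);t=np.array([-u[1],u[0]])
    return ax+r*u+side*(16+gap)*t, p-np.pi/2
def row(c,cy,p,y): # commanded pos,yaw -> row shift cm, turn deg
    M=R.from_euler("xyz",[np.pi,0,cy]).as_matrix()
    return (M.T@(np.array(p)-c)/10).round(2).tolist(),[0,0,round(float(np.degrees(cy-y)),1)]
E
python3 - <<'E'
from h import *
c=np.array([254.73,570.72,194.3]);cy=2.7218
p,y=push(-.08,25);print(p,y)
print(row(c,cy,[420,150,200],2.0));print(row(c,cy,[*p,150],y));print(row(c,cy,[*p,57],y))
E
```

```text
[560.13979905  -7.47371645] 1.2441963267948966
([-32.24, -31.68, -0.57], [0, 0, 41.4])
([-51.45, -40.35, 4.43], [0, 0, 84.7])
([-51.45, -40.35, 13.73], [0, 0, 84.7])
```

Emit:
carry_out(
  targets=[
    [1,[-32.2,-31.7,-0.6],[0,0,41.4]],
    [1,[-32.2,-31.7,-0.6],[0,0,41.4]],
    [1,[-32.2,-31.7,-0.6],[0,0,41.4]],
    [1,[-32.2,-31.7,-0.6],[0,0,41.4]],
    [1,[-32.2,-31.7,-0.6],[0,0,41.4]],
    [1,[-32.2,-31.7,-0.6],[0,0,41.4]],
    [1,[-32.2,-31.7,-0.6],[0,0,41.4]],
    [1,[-32.2,-31.7,-0.6],[0,0,41.4]],
    [1,[-32.2,-31.7,-0.6],[0,0,41.4]],
    [1,[-32.2,-31.7,-0.6],[0,0,41.4]],
    [1,[-32.2,-31.7,-0.6],[0,0,41.4]],
    [1,[-51.4,-40.4,4.4],[0,0,84.7]],
    [1,[-51.4,-40.4,4.4],[0,0,84.7]],
    [1,[-51.4,-40.4,4.4],[0,0,84.7]],
    [1,[-51.4,-40.4,4.4],[0,0,84.7]],
    [1,[-51.4,-40.4,4.4],[0,0,84.7]],
    [1,[-51.4,-40.4,4.4],[0,0,84.7]],
    [1,[-51.4,-40.4,4.4],[0,0,84.7]],
    [1,[-51.4,-40.4,4.4],[0,0,84.7]],
    [1,[-51.4,-40.4,4.4],[0,0,84.7]],
  ],
)

```text
clock: 1.77
ee_pos: [558.7, -6.8, 150.3]
eef_rot: [-3.141, -0.0, 1.248]
force: [-0.5, 0.4, 1.0]
gripper_width: -0.002
```

Emit:
carry_out(
  targets=[
    [1,[0,0,3],[0,0,0]],
    [1,[0,0,6],[0,0,0]],
    [1,[0,0,8],[0,0,0]],
    [1,[0,0,9.3],[0,0,0]],
    [1,[0,0,9.3],[0,0,0]],
    [1,[0,0,9.3],[0,0,0]],
  ],
)

```text
clock: 2.27
ee_pos: [559.2, -6.8, 57.8]
eef_rot: [-3.141, -0.0, 1.246]
force: [0.1, 0.6, 0.4]
gripper_width: -0.001
```

```bash
python3 - <<'E'
from h import *
s=bot.sense();print(s["ee_pos"],s["force"])
a=bot.camera("wrist")[:,:,::-1];b=bot.camera("scene")[:,:,::-1][145:315,215:435]
cv2.imwrite("pics/w1.png",np.hstack([cv2.resize(a,(400,250)),cv2.resize(b,(400,309),interpolation=cv2.INTER_CUBIC)[:250]]))
c=np.array([560.1,-7.5,57]);cy=1.2441
for s_ in np.linspace(-.08,.60,13):
    p,y=push(s_,0);print(round(s_,2),row(c,cy,[*p,57],y))
E
```

```text
[559.16866511  -6.83230558  57.76020658] [0.10612514 0.5689707  0.39529123]
-0.08 ([-2.5, 0.0, 0.0], [0, 0, -0.0])
-0.02 ([-2.87, -0.08, -0.0], [0, 0, -3.3])
0.03 ([-3.24, -0.14, -0.0], [0, 0, -6.5])
0.09 ([-3.62, -0.17, -0.0], [0, 0, -9.7])
0.15 ([-4.0, -0.19, -0.0], [0, 0, -13.0])
0.2 ([-4.38, -0.18, -0.0], [0, 0, -16.2])
0.26 ([-4.76, -0.16, -0.0], [0, 0, -19.5])
0.32 ([-5.13, -0.11, -0.0], [0, 0, -22.7])
0.37 ([-5.5, -0.04, -0.0], [0, 0, -26.0])
0.43 ([-5.87, 0.05, 0.0], [0, 0, -29.2])
0.49 ([-6.24, 0.16, 0.0], [0, 0, -32.5])
0.54 ([-6.59, 0.29, 0.0], [0, 0, -35.7])
0.6 ([-6.94, 0.44, 0.0], [0, 0, -39.0])
```

View pics/w1.png

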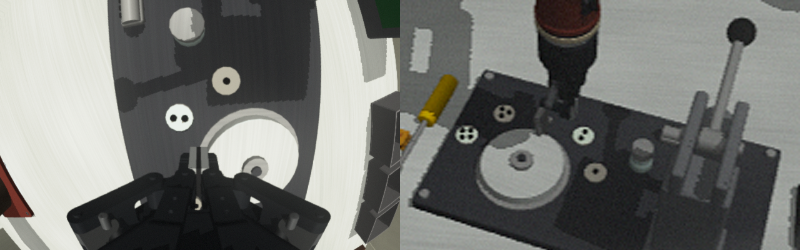

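The scene half shows the shut fingers standing just clockwise of the tab, clear of everything. I'll push to about 0.55 along the arc.

Emit:
carry_out(
  targets=[
    [1,[-0.9,0,0],[0,0,0]],
    [1,[-1.7,0,0],[0,0,0]],
    [1,[-2.2,0,0],[0,0,0]],
    [1,[-2.5,0,0],[0,0,0]],
    [1,[-2.7,0,0],[0,0,-1.6]],
    [1,[-2.9,-0.1,0],[0,0,-3.3]],
    [1,[-3.2,-0.1,0],[0,0,-6.5]],
    [1,[-3.6,-0.2,0],[0,0,-9.7]],
    [1,[-4.0,-0.2,0],[0,0,-13]],
    [1,[-4.4,-0.2,0],[0,0,-16.2]],
    [1,[-4.8,-0.2,0],[0,0,-19.5]],
    [1,[-5.1,-0.1,0],[0,0,-22.7]],
    [1,[-5.5,0,0],[0,0,-26]],
    [1,[-5.8,0,0],[0,0,-29]],
    [1,[-6.1,0.1,0],[0,0,-31]],
    [1,[-6.4,0.2,0],[0,0,-34]],
    [1,[-6.6,0.3,0],[0,0,-36]],
    [1,[-6.6,0.3,0],[0,0,-36]],
    [1,[-6.6,0.3,0],[0,0,-36]],
  ],
)

```text
clock: 3.95
ee_pos: [541.0, -71.6, 57.4]
eef_rot: [3.141, -0.0, 1.87]
force: [-0.2, -1.2, 0.4]
gripper_width: 0.003
```

```bash
python3 - <<'E'
from h import *
s=bot.sense();print(s["ee_pos"],s["eef_rot"],s["force"])
d=s["ee_pos"][:2]-ax;p,y=push(.545,0);print("nominal",p,y)
a=bot.camera("wrist")[:,:,::-1];b=bot.camera("scene")[:,:,::-1][180:300,220:350];t=bot.camera("top")[:,:,::-1][170:270,280:400]
cv2.imwrite("pics/w2.png",np.hstack([cv2.resize(b,(400,369),interpolation=cv2.INTER_CUBIC),cv2.resize(t,(400,369),interpolation=cv2.INTER_CUBIC)]))
M=R.from_euler("xyz",[np.pi,0,1.8724]).as_matrix()
c=np.array([560.1,-7.5])+ (R.from_euler("xyz",[np.pi,0,1.2441]).as_matrix()@[-66,3,0])[:2]
for s_ in(.55,.58,.61,.63,.65):
    p,y=push(s_,0);print(round(s_,2),row(np.array([*c,57]),1.8724,[*p,57],y))
E
```

```text
[541.00365976 -71.56304918  57.42471305] [ 3.14149975e+00 -1.00222124e-05  1.86993133e+00] [-0.19267945 -1.18942132  0.36611902]
nominal [541.71861295 -70.97650432] 1.8691963267948966
0.55 ([-0.03, -0.01, -0.0], [0, 0, -0.1])
0.58 ([-0.23, -0.06, -0.0], [0, 0, -1.8])
0.61 ([-0.42, -0.1, -0.0], [0, 0, -3.5])
0.63 ([-0.56, -0.12, -0.0], [0, 0, -4.7])
0.65 ([-0.69, -0.14, -0.0], [0, 0, -5.8])
```

View pics/w2.png

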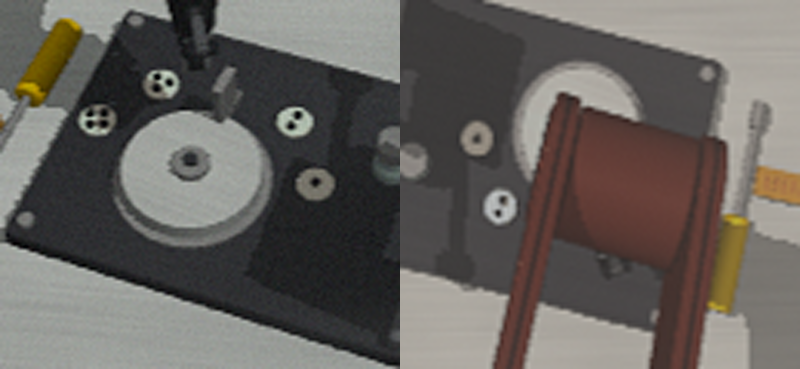

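The tab has not moved: it is still at about (227,95) in the left crop, while the fingers appear at (200,50), past it. I'll project the TCP and the expected tab into the scene picture to find out why.

```bash
python3 - <<'E'
from h import *
def proj(n,P):
    m=bot.camera_model(n);X=R.from_euler("xyz",m["rotation"]).as_matrix().T@(np.array(P,float)-m["xyz"]);v=np.array(m["intrinsics"])@X;return v[:2]/v[2]
s=bot.sense();b=bot.camera("scene")[:,:,::-1]
b=b[120:300,220:460];b=cv2.resize(b,(800,600),interpolation=cv2.INTER_CUBIC)
def mark(P,col):
    u=(proj("scene",P)-[220,120]+.5)*(800/240);print(P,u.round());cv2.circle(b,tuple(int(x) for x in u),4,col,1)
mark(s["ee_pos"],(0,0,255))
for a_,col in((-.08,(0,255,0)),(.55,(255,0,0))):
    p=np.pi+by+a_;u=np.array([np.cos(p),np.sin(p)])
    for r in(50,80):
        for z in(42,86):mark([*(ax+r*u),z],col)
cv2.imwrite("pics/w3.png",b);print(s["ee_pos"],s["force"],s["qpos"])
E
```

```text
[541.02035489 -71.16866853  57.34401089] [214. 299.]
[np.float64(561.1930690208623), np.float64(-51.11876911714117), 42] [236. 333.]
[np.float64(561.1930690208623), np.float64(-51.11876911714117), 86] [234. 299.]
[np.float64(532.7789104333796), np.float64(-41.49403058742587), 42] [252. 305.]
[np.float64(532.7789104333796), np.float64(-41.49403058742587), 86] [251. 272.]
[np.float64(560.8336899740389), np.float64(-82.0983318180565), 42] [198. 329.]
[np.float64(560.8336899740389), np.float64(-82.0983318180565), 86] [195. 296.]
[np.float64(532.2039039584621), np.float64(-91.0613309088904), 42] [192. 300.]
[np.float64(532.2039039584621), np.float64(-91.0613309088904), 86] [188. 266.]
[541.02035489 -71.16866853  57.34401089] [ 0.05160505  0.28059663 -0.17863495] [-2.75372798e-01  1.74172876e-01  1.85261785e+00  5.76944476e-05
  1.11481005e+00 -5.75518835e-01]
```

View pics/w3.png

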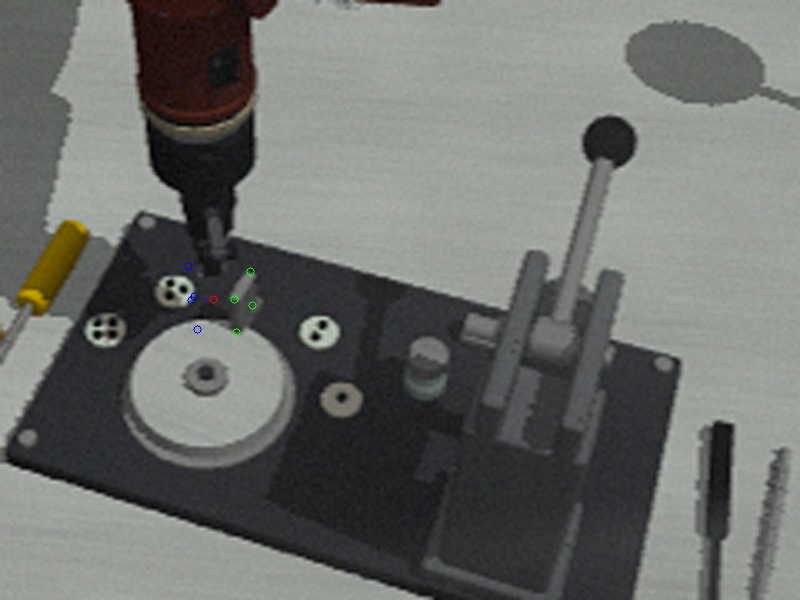

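The reported TCP projects to (214,299), but the visible fingertips end near (213,268). So the tips look roughly 35–40 mm higher than reported, or set back, and probably passed over the tab. I'll take a brightened close-up plus the wrist view before going on.

```bash
python3 - <<'E'
from h import *
b=bot.camera("scene")[:,:,::-1][165:240,250:330];b=cv2.resize(b,(400,375),interpolation=cv2.INTER_CUBIC)
b=(255*(b/255.)**.45).astype(np.uint8)
w=bot.camera("wrist")[:,:,::-1];print(bot.camera_model("wrist"))
w=(255*(w[100:400,120:440]/255.)**.6).astype(np.uint8);w=cv2.resize(w,(400,375))
cv2.imwrite("pics/w4.png",np.hstack([b,w]))
E
```

```text
{'intrinsics': array([[309.70691629,   0.        , 317.39430309],
       [  0.        , 309.70691629, 194.24785329],
       [  0.        ,   0.        ,   1.        ]]), 'xyz': array([518.48966119,  -1.03278665, 236.63123361]), 'rotation': array([ 2.85199753e+00, -1.39149613e-03,  3.00675996e-01])}
```

View pics/w4.png

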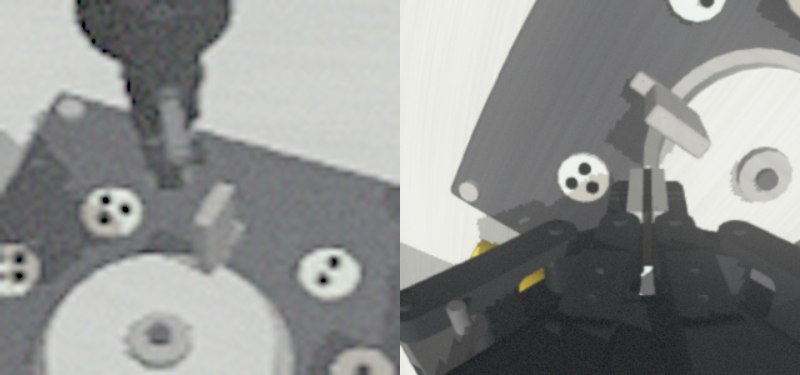

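```bash
python3 - <<'E'
from h import *
m=bot.camera_model("wrist");C=np.array(m["xyz"]);Rw=R.from_euler("xyz",m["rotation"]).as_matrix();K=np.array(m["intrinsics"])
def wr(cx,cy):
    x=(120+(cx-400)*.8-K[0,2]);y=(100+cy*.8-K[1,2]);r=np.hypot(x,y);th=r/K[0,0]
    return Rw@[np.sin(th)*x/r,np.sin(th)*y/r,np.cos(th)]
for nm,p,z in(("mark3",(583,177),27),("hub",(763,173),50),("tabtop-outer",(655,85),86),("tip",(648,170),57),("tip",(648,170),97)):
    d=wr(*p);print(nm,C+d*(z-C[2])/d[2])
c2,d2=ray("scene",(284.4,202.6));d2/=np.linalg.norm(d2);d1=wr(648,170)
A=[];b=[]
for c,d in((C,d1),(c2,d2)):
    P=np.eye(3)-np.outer(d,d);A.append(P);b.append(P@c)
x,res,*_=np.linalg.lstsq(np.vstack(A),np.hstack(b),rcond=None);print("tip",x,res,bot.sense()["ee_pos"])
for z in(57,80,97):print(z,plane("scene",(284.4,202.6),z))
E
```

```text
mark3 [ 511.60190813 -107.50974968   27.        ]
hub [605.25759509 -65.34621456  50.        ]
tabtop-outer [531.08904514 -29.88980038  86.        ]
tip [543.37782548 -78.2984995   57.        ]
tip [537.83576828 -61.09309234  97.        ]
tip [539.4665056  -67.42461639  84.03854926] [1.04669937] [541.0667833  -71.03546622  57.32594231]
57 [518.1650272  -72.13930699  57.        ]
80 [535.94962178 -68.71212957  80.        ]
97 [549.0947569  -66.17899843  97.        ]
```

The wrist view puts mark3 where expected, so the arm pose is right. The two views triangulate the real fingertips at z ≈ 84, about 27 mm behind the stated TCP. They passed over the 86 mm tab. I'll go back up and round, and come down lower in steps while watching the force.

```bash
python3 - <<'E'
from h import *
c=np.array([560.1,-7.5])+ (R.from_euler("xyz",[np.pi,0,1.2441]).as_matrix()@[-66,3,0])[:2]
c=np.array([*c,57]);cy=1.8724
p,y=push(-.08,25)
print(row(c,cy,[c[0],c[1],100],cy),row(c,cy,[*p,100],y),row(c,cy,[*p,45],y))
E
```

```text
([0.0, 0.0, -4.3], [0, 0, 0.0]) ([5.52, 3.64, -4.3], [0, 0, 36.0]) ([5.52, 3.64, 1.2], [0, 0, 36.0])
```

Emit:
carry_out(
  targets=[
    [1,[0,0,-3],[0,0,0]],
    [1,[0,0,-4.3],[0,0,0]],
    [1,[1.5,1,-4.3],[0,0,7]],
    [1,[3,2,-4.3],[0,0,14]],
    [1,[4.5,3,-4.3],[0,0,21]],
    [1,[5.5,3.6,-4.3],[0,0,28]],
    [1,[5.5,3.6,-4.3],[0,0,36]],
    [1,[5.5,3.6,-4.3],[0,0,36]],
    [1,[5.5,3.6,-2],[0,0,36]],
    [1,[5.5,3.6,0],[0,0,36]],
    [1,[5.5,3.6,0.6],[0,0,36]],
    [1,[5.5,3.6,1.2],[0,0,36]],
    [1,[5.5,3.6,1.2],[0,0,36]],
    [1,[5.5,3.6,1.2],[0,0,36]],
  ],
)

```text
clock: 5.42
ee_pos: [559.7, -8.2, 46.0]
eef_rot: [3.141, -0.0, 1.244]
force: [1.0, -0.0, 0.1]
gripper_width: -0.002
```

Emit:
carry_out(
  targets=[
    [1,[0,0,0.3],[0,0,0]],
    [1,[0,0,0.6],[0,0,0]],
    [1,[0,0,0.8],[0,0,0]],
    [1,[0,0,0.8],[0,0,0]],
  ],
)

```text
clock: 5.75
ee_pos: [559.0, -8.0, 37.1]
eef_rot: [-3.141, 0.0, 1.244]
force: [-0.7, -0.0, 0.2]
gripper_width: 0.003
```

Emit:
carry_out(
  targets=[
    [1,[-0.9,0,0],[0,0,0]],
    [1,[-1.7,0,0],[0,0,0]],
    [1,[-2.2,0,0],[0,0,0]],
    [1,[-2.5,0,0],[0,0,0]],
    [1,[-2.7,0,0],[0,0,-1.6]],
    [1,[-2.9,-0.1,0],[0,0,-3.3]],
    [1,[-3.2,-0.1,0],[0,0,-6.5]],
  ],
)

```text
clock: 6.33
ee_pos: [547.7, -37.7, 37.4]
eef_rot: [-3.141, -0.001, 1.358]
force: [-1.1, 2.5, 1.3]
gripper_width: 0.003
```

```bash
python3 - <<'E'
from h import *
s=bot.sense();print(s["ee_pos"],s["force"])
b=bot.camera("scene")[:,:,::-1][165:240,250:330];b=cv2.resize(b,(400,375),interpolation=cv2.INTER_CUBIC)
b=(255*(b/255.)**.45).astype(np.uint8)
w=bot.camera("wrist")[:,:,::-1]
w=(255*(w[100:400,120:440]/255.)**.6).astype(np.uint8);w=cv2.resize(w,(400,375))
cv2.imwrite("pics/w5.png",np.hstack([b,w]))
E
```

```text
[547.70803422 -37.71812064  37.38718091] [-1.14352093  2.46681521  1.27285475]
```

View pics/w5.png

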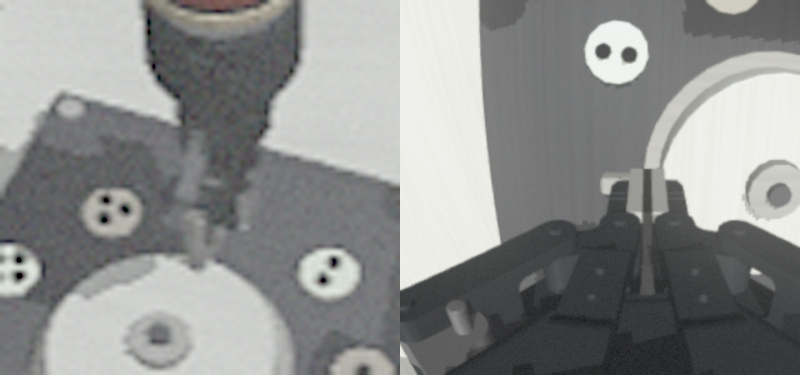

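The force is 2.5 N against the push, and the nose and tab are now up against the finger. It is in contact, so I'll continue the arc.

```bash
python3 - <<'E'
from h import *
c=np.array([560.1,-7.5])+ (R.from_euler("xyz",[np.pi,0,1.2441]).as_matrix()@[-32,-1,0])[:2]
c=np.array([*c,37]);cy=1.3575
for s_ in np.r_[np.arange(.08,.59,.045),.6]:
    p,y=push(s_,0);print(round(s_,2),row(c,cy,[*p,37],y))
E
```

```text
0.08 ([-0.34, -0.11, -0.0], [0, 0, -2.7])
0.12 ([-0.64, -0.16, -0.0], [0, 0, -5.3])
0.17 ([-0.94, -0.2, -0.0], [0, 0, -7.8])
0.22 ([-1.24, -0.22, -0.0], [0, 0, -10.4])
0.26 ([-1.54, -0.23, -0.0], [0, 0, -13.0])
0.3 ([-1.84, -0.23, -0.0], [0, 0, -15.6])
0.35 ([-2.14, -0.22, -0.0], [0, 0, -18.1])
0.4 ([-2.44, -0.19, -0.0], [0, 0, -20.7])
0.44 ([-2.74, -0.14, -0.0], [0, 0, -23.3])
0.48 ([-3.03, -0.09, -0.0], [0, 0, -25.9])
0.53 ([-3.33, -0.02, -0.0], [0, 0, -28.5])
0.57 ([-3.62, 0.07, 0.0], [0, 0, -31.0])
0.6 ([-3.78, 0.12, 0.0], [0, 0, -32.5])
```

Emit:
carry_out(
  targets=[
    [1,[-0.34,-0.11,0],[0,0,-2.7]],
    [1,[-0.64,-0.16,0],[0,0,-5.3]],
    [1,[-0.94,-0.2,0],[0,0,-7.8]],
    [1,[-1.24,-0.22,0],[0,0,-10.4]],
    [1,[-1.54,-0.23,0],[0,0,-13]],
    [1,[-1.84,-0.23,0],[0,0,-15.6]],
    [1,[-2.14,-0.22,0],[0,0,-18.1]],
    [1,[-2.44,-0.19,0],[0,0,-20.7]],
    [1,[-2.74,-0.14,0],[0,0,-23.3]],
    [1,[-3.03,-0.09,0],[0,0,-25.9]],
    [1,[-3.33,0,0],[0,0,-28.5]],
    [1,[-3.6,0.1,0],[0,0,-31]],
    [1,[-3.8,0.1,0],[0,0,-32.5]],
    [1,[-3.8,0.1,0],[0,0,-32.5]],
    [1,[-3.8,0.1,0],[0,0,-32.5]],
  ],
)

```text
clock: 7.68
ee_pos: [540.9, -75.6, 37.4]
eef_rot: [3.142, 0.0, 1.922]
force: [0.0, -0.4, -0.2]
gripper_width: 0.001
```

```bash
python3 - <<'E'
from h import *
s=bot.sense();print(s["ee_pos"],s["eef_rot"],s["force"])
b=bot.camera("scene")[:,:,::-1][165:240,250:330];b=cv2.resize(b,(400,375),interpolation=cv2.INTER_CUBIC)
b=(255*(b/255.)**.45).astype(np.uint8)
w=bot.camera("wrist")[:,:,::-1];cv2.imwrite("pics/w6raw.png",w)
w=(255*(w[100:400,120:440]/255.)**.6).astype(np.uint8);w=cv2.resize(w,(400,375))
cv2.imwrite("pics/w6.png",np.hstack([b,w]))
c=np.array([560.1,-7.5])+ (R.from_euler("xyz",[np.pi,0,1.2441]).as_matrix()@[-32,-1,0])[:2]
c=c+(R.from_euler("xyz",[np.pi,0,1.3575]).as_matrix()@[-38,1,0])[:2]
c=np.array([*c,37]);cy=1.3575+np.radians(32.5);print(c,cy,push(.6,0))
for a in(.6,.62,.64,.65):
    p,y=push(a,0);print(a,row(c,cy,[*p,37],y))
E
```

```text
[540.885907   -75.55738288  37.35613479] [3.14151397e+00 3.43307535e-04 1.92192664e+00] [ 0.02268627 -0.44901391 -0.20315815]
[541.81698201 -74.8370747   37.        ] 1.924732006898157 (array([542.02947187, -74.6446067 ]), 1.9241963267948967)
0.6 ([0.01, 0.03, 0.0], [0, 0, 0.0])
0.62 ([-0.12, -0.0, -0.0], [0, 0, -1.1])
0.64 ([-0.25, -0.03, -0.0], [0, 0, -2.3])
0.65 ([-0.32, -0.05, -0.0], [0, 0, -2.8])
```

View pics/w6.png

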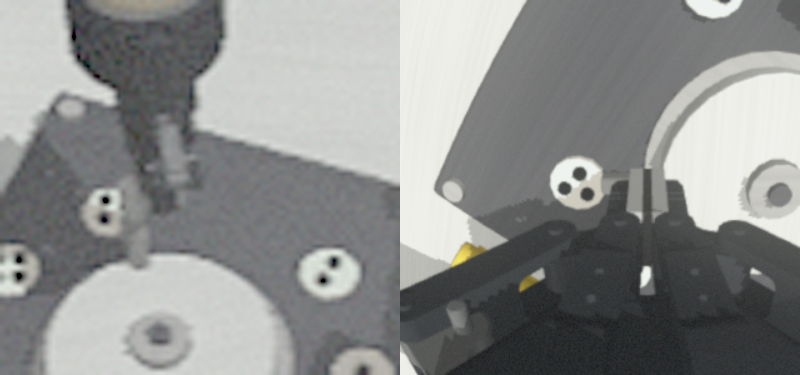

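The tab now stands nearly in line with the three pips. I'll lift off and look from beyond the tab with the wrist camera to measure the remaining angle.

Emit:
carry_out(
  targets=[
    [1,[1,0,0],[0,0,0]],
    [1,[2,0,0],[0,0,0]],
    [1,[2,0,-3],[0,0,0]],
    [1,[2,0,-6],[0,0,0]],
    [1,[2,0,-9],[0,0,0]],
    [1,[-1,0,-9],[0,0,0]],
    [1,[-4,0,-9],[0,0,0]],
    [1,[-7,0,-9],[0,0,0]],
    [1,[-7,0,-9],[0,0,0]],
    [1,[-7,0,-9],[0,0,0]],
    [1,[-7,0,-9],[0,0,0]],
  ],
)

```text
clock: 8.7
ee_pos: [564.4, -139.7, 126.8]
eef_rot: [-3.141, -0.001, 1.924]
force: [0.4, 0.4, 0.3]
gripper_width: 0.004
```

```bash
python3 - <<'E'
from h import *
import pickle
m=bot.camera_model("wrist");w=bot.camera("wrist")[:,:,::-1];pickle.dump(m,open("wm.pkl","wb"));cv2.imwrite("pics/w7raw.png",w)
w=(255*(w[40:300,160:500]/255.)**.7).astype(np.uint8);w=cv2.resize(w,(784,600),interpolation=cv2.INTER_CUBIC)
cv2.imwrite("pics/w7.png",w);print(bot.sense()["ee_pos"])
E
```

```text
[ 564.32626794 -139.43090087  126.77707479]
```

View pics/w7.png

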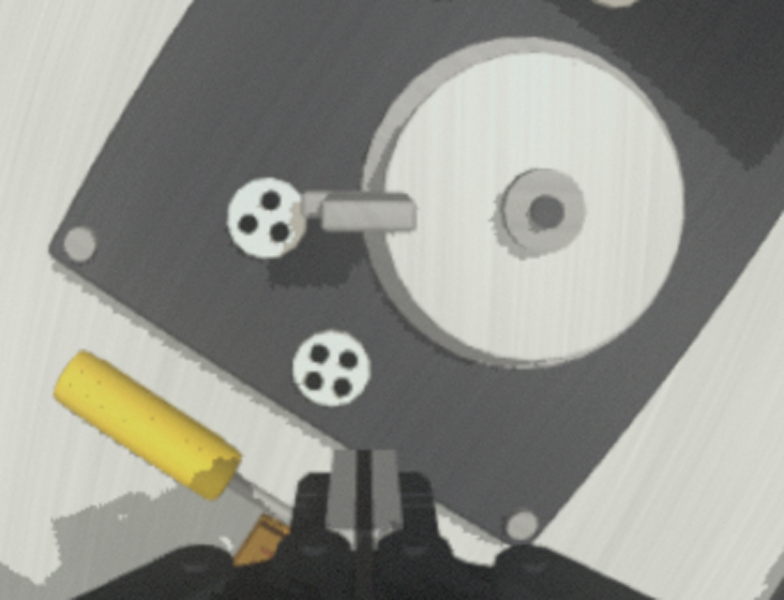

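The selector, nose and three-pip button lie almost on one line. Reading crop pixels: mark3 (267,218), four pips (332,368), hub (547,211), tab-top ends (324,216) and (414,213), nose tip (304,204).

```bash
cat >>h.py <<'E'
def wplane(m,u,v,z):
    C=np.array(m["xyz"]);K=np.array(m["intrinsics"]);x=u-K[0,2];y=v-K[1,2];r=np.hypot(x,y);th=r/K[0,0]
    d=R.from_euler("xyz",m["rotation"]).as_matrix()@[np.sin(th)*x/r,np.sin(th)*y/r,np.cos(th)];return (C+d*(z-C[2])/d[2])[:2]
E
python3 - <<'E'
from h import *
import pickle
m=pickle.load(open("wm.pkl","rb"));k=340/784
f=lambda x,y,z:wplane(m,160+x*k-.3,40+y*k*784/340*260/600-.3,z)
A=f(543,210,50);M=f(267,218,27);F=f(332,368,27)
a=lambda v:np.arctan2(v[1],v[0])%(2*np.pi)
print("hub",A,"m3",M,np.linalg.norm(M-A),"m4",F,np.linalg.norm(F-A))
# disc centre from circle of top rim
rim=[f(x,y,42) for x,y in((383,205),(684,205),(525,366),(535,52))];P=np.array(rim)
s=np.linalg.lstsq(np.c_[2*P,np.ones(4)],(P**2).sum(1),rcond=None)[0];D=s[:2];print("disc",D,np.sqrt(s[2]+D@D))
t0=f(324,216,86);t1=f(414,213.5,86);n=f(304,204,42)
print("tab",t0,t1,np.linalg.norm(t0-t1),"width",np.linalg.norm(f(370,199,86)-f(370,230,86)))
for nm,c in(("hub",A),("disc",D),("model",ax)):
    b=a(M-c);print(nm,"err vs m3: tabmid",a((t0+t1)/2-c)-b,"nose",a(n-c)-b,"tabline",a(t0-t1)-b,"m4-.65",a(F-c)-.65-b)
E
```

```text
hub [606.96149216 -67.40859868] m3 [ 511.99405492 -108.65184898] 103.53656277468674 m4 [ 556.70672732 -157.79739179] 103.41989804066317
disc [608.72741751 -68.33039163] 60.16534103832352
tab [534.05065764 -94.22037203] [559.77874661 -83.88228111] 27.72743562064326 width 9.629524446510331
hub err vs m3: tabmid -0.06377444547858113 nose -0.06312837088041778 tabline -0.027636205229773836 m4-.65 0.003658556490896192
disc err vs m3: tabmid -0.07148236961338528 nose -0.06486418170381292 tabline -0.012855706013684465 m4-.65 -0.00080372271704654
model err vs m3: tabmid -0.06458248216315443 nose -0.06271138473822324 tabline -0.023784857755474675 m4-.65 -0.004629741392122799
```

The tab is at about 0.587, so 0.063 rad remain. The mid-tab and nose readings agree; the tab-edge line is noisier. The push gave about 0.013 less than commanded, so I'll push to a nominal 0.662.

```bash
python3 - <<'E'
from h import *
c=np.array([541.8,-74.8]);cy=1.9247;c=c+(R.from_euler("xyz",[np.pi,0,cy]).as_matrix()@[-70,0,0])[:2]
c=np.array([*c,127]);print(c)
for s_,g,z in((.6,18,127),(.6,18,37),(.6,6,37),(.6,2,37),(.60,0,37),(.62,0,37),(.64,0,37),(.655,0,37),(.662,0,37),(.662,20,37),(.662,20,127)):
    p,y=push(s_,g);print(s_,g,z,row(c,cy,[*p,z],y))
E
```

```text
[ 566.05935327 -140.46188985  127.        ]
0.6 18 127 ([8.81, 0.03, 0.0], [0, 0, 0.0])
0.6 18 37 ([8.81, 0.03, 9.0], [0, 0, 0.0])
0.6 6 37 ([7.61, 0.03, 9.0], [0, 0, 0.0])
0.6 2 37 ([7.21, 0.03, 9.0], [0, 0, 0.0])
0.6 0 37 ([7.01, 0.03, 9.0], [0, 0, 0.0])
0.62 0 37 ([6.88, -0.0, 9.0], [0, 0, -1.1])
0.64 0 37 ([6.75, -0.03, 9.0], [0, 0, -2.3])
0.655 0 37 ([6.65, -0.05, 9.0], [0, 0, -3.1])
0.662 0 37 ([6.6, -0.06, 9.0], [0, 0, -3.5])
0.662 20 37 ([8.6, -0.18, 9.0], [0, 0, -3.5])
0.662 20 127 ([8.6, -0.18, -0.0], [0, 0, -3.5])
```

Emit:
carry_out(
  targets=[
    [1,[3,0,0],[0,0,0]],
    [1,[6,0,0],[0,0,0]],
    [1,[8.8,0,0],[0,0,0]],
    [1,[8.8,0,0],[0,0,0]],
    [1,[8.8,0,3],[0,0,0]],
    [1,[8.8,0,6],[0,0,0]],
    [1,[8.8,0,9],[0,0,0]],
    [1,[8.8,0,9],[0,0,0]],
    [1,[7.9,0,9],[0,0,0]],
    [1,[7.4,0,9],[0,0,0]],
    [1,[7.2,0,9],[0,0,0]],
    [1,[7.0,0,9],[0,0,-0.4]],
    [1,[6.9,0,9],[0,0,-1.1]],
    [1,[6.8,0,9],[0,0,-2]],
    [1,[6.7,0,9],[0,0,-2.7]],
    [1,[6.65,-0.05,9],[0,0,-3.1]],
    [1,[6.6,-0.05,9],[0,0,-3.5]],
    [1,[6.6,-0.05,9],[0,0,-3.5]],
    [1,[6.6,-0.05,9],[0,0,-3.5]],
  ],
)

```text
clock: 10.33
ee_pos: [541.6, -79.2, 37.2]
eef_rot: [-3.141, -0.0, 1.985]
force: [-0.9, 0.5, 1.2]
gripper_width: -0.002
```

Emit:
carry_out(
  targets=[
    [1,[1,0,0],[0,0,0]],
    [1,[2,0,0],[0,0,0]],
    [1,[2,0,-3],[0,0,1]],
    [1,[2,0,-6],[0,0,3.5]],
    [1,[2,0,-9],[0,0,3.5]],
    [1,[-1,0,-9],[0,0,3.5]],
    [1,[-4,0,-9],[0,0,3.5]],
    [1,[-6.6,0,-9],[0,0,3.5]],
    [1,[-6.6,0,-9],[0,0,3.5]],
    [1,[-6.6,0,-9],[0,0,3.5]],
    [1,[-6.6,0,-9],[0,0,3.5]],
  ],
)

```text
clock: 11.25
ee_pos: [567.6, -138.6, 126.7]
eef_rot: [-3.141, -0.001, 1.924]
force: [-0.4, 0.5, -0.3]
gripper_width: 0.003
```

```bash
python3 - <<'E'
from h import *
import pickle
m=bot.camera_model("wrist");w=bot.camera("wrist")[:,:,::-1];pickle.dump(m,open("wm.pkl","wb"));cv2.imwrite("pics/w8raw.png",w)
g0=cv2.cvtColor(cv2.imread("pics/w7raw.png"),6);g=cv2.cvtColor(w,6)
print(bot.sense()["ee_pos"])
# compact grey dump around tab
def uv(im):
    a=im[110:150:1,285:345:3];print("\n".join(" ".join(f"{x:3d}" for x in r) for r in a))
uv(g)
E
```

```text
[ 567.53217019 -138.328104    126.7546393 ]
 59  60  60  58  62  60  60  57  61  62 129 146  98  98 201 201 199 202 200 207
 59  59  61  60  60  59  59  59  62  65 136 144  97 105 202 201 201 204 202 208
 57  59  62  60  62  60  62  59  59  63 140 141  95 122 202 202 198 202 200 206
 58  61  60  63  60  59  60  59  59  63 143 143  95 150 202 202 199 203 201 207
 56  58  62  61  62  59  58  59  61  62 149 126  95 174 203 203 199 203 199 204
 58  59  62  58  61  59  61  57  59  60 148 105  95 186 202 201 199 203 200 207
 63  61  60  62  62  61  59  60  61  56 146  99  96 189 202 201 198 204 199 204
 59  61  61  58  59  62  60  61  64  64 146  97  97 193 204 200 199 202 200 204
 58  61  62  60  59  58  58  61  60  70 144  96  97 193 203 201 200 203 199 206
 62  61  61  61  60  59  60  59  60  67 144 102  97 194 204 200 198 203 198 206
 59  60  60  60  62  58  61  62  62  60 142 102  97 195 204 199 199 200 198 206
 65  62  61  58  62  60  58  61  62  59 145 101  94 194 203 199 197 203 198 207
 86  63  60  60  58  58  61  63  62  64 144  99  95 195 204 200 199 201 199 203
131  62  59  61 
[... 1443 characters left out ...]
 146 145 150 146 147 141 140 143 147 146 146 143 155 195 201
145  49  41  63 138 145 142 148 146 142 141 136 136 142 137 137 133 170 198 202
133  41  44  58 133 143 139 138 139 135 130 121 119 120 123 119 123 186 197 201
111  41  42  50 121 124 116 111 110 106 108 102  99 103 131 128 139 196 197 201
 90  41  44  44  98  95  80  71  67  63  79  89  99 121 189 187 187 197 196 202
 68  41  45  41  64  63  54  52  51  47  75  92  96 138 201 198 197 196 197 201
 50  43  42  41  46  44  47  45  45  45  73  96  96 140 200 197 198 195 196 202
 44  39  44  46  44  44  45  45  44  48  66  97  95 127 199 198 200 196 196 201
 42  43  41  42  43  45  45  47  45  45  55  97  98 102 198 199 199 196 195 200
```

```bash
cat >>h.py <<'E'
def meas(g,m):
    _,_,st,ce=cv2.connectedComponentsWithStats((g>175).astype(np.uint8))
    print([(s[0:5].tolist(),c.round(1).tolist()) for s,c in zip(st,ce) if 300<s[4]<1500])
E
python3 - <<'E'
from h import *
import pickle
m=pickle.load(open("wm.pkl","rb"));g=cv2.cvtColor(cv2.imread("pics/w8raw.png"),6);meas(g,m)
M_=np.array([511.98,-108.38])
# button outline (black/bright on dark): left & vertical extremes
print(g[134,250:295].tolist());print([g[r,272] for r in range(108,160)])
t=wplane(m,315.7,138.2,86);t0=wplane(m,300,138.7,86);t1=wplane(m,330,137.7,86)
a=lambda v:np.arctan2(v[1],v[0])%(2*np.pi)
sel=lambda v:a(v)-np.pi-by
print("centre",t,np.linalg.norm(t-ax),sel(t-ax),"line",sel(t0-t1),sel(t0-ax),sel(t1-ax))
E
```

```text
[([334, 5, 34, 32, 662], [350.5, 20.6]), ([256, 118, 31, 33, 551], [270.2, 133.4]), ([284, 184, 32, 31, 475], [300.0, 198.6]), ([184, 199, 63, 48, 581], [213.2, 222.0]), ([98, 287, 51, 37, 575], [121.2, 306.6])]
[61, 61, 60, 61, 85, 143, 203, 208, 206, 182, 130, 69, 45, 33, 34, 38, 68, 141, 194, 207, 210, 209, 209, 209, 208, 211, 209, 208, 208, 210, 209, 202, 185, 159, 154, 150, 133, 116, 132, 143, 146, 142, 144, 135, 121]
[np.uint8(58), np.uint8(56), np.uint8(57), np.uint8(61), np.uint8(59), np.uint8(59), np.uint8(59), np.uint8(61), np.uint8(79), np.uint8(159), np.uint8(202), np.uint8(207), np.uint8(209), np.uint8(200), np.uint8(134), np.uint8(67), np.uint8(36), np.uint8(28), np.uint8(29), np.uint8(33), np.uint8(31), np.uint8(31), np.uint8(65), np.uint8(173), np.uint8(203), np.uint8(208), np.uint8(209), np.uint8(210), np.uint8(208), np.uint8(206), np.uint8(205), np.uint8(203), np.uint8(192), np.uint8(181), np.uint8(202), np.uint8(204), np.uint8(206), np.uint8(208), np.uint8(209), np.uint8(209), np.uint8(210), np.uint8(209), np.uint8(203), np.uint8(138), np.uint8(69), np.uint8(60), np.uint8(60), np.uint8(59), np.uint8(58), np.uint8(57), np.uint8(58), np.uint8(56)]
centre [548.76110733 -92.59726929] 64.97512105417371 0.6488529421418391 line 0.6325709619092185 0.6458311301200649 0.6509986461909733
```

The tab centre measures 64.98 mm from the axis at 0.649 rad, against a target of 0.65. The selector is set. Next I'll plan the handle press.

```bash
python3 - <<'E'
from h import *
import pickle
m=pickle.load(open("wm.pkl","rb"));M=wplane(m,271,134,27);t=wplane(m,315.7,138.2,86)
a=lambda v:np.arctan2(v[1],v[0])%(2*np.pi)
print("m3",M,a(M-ax)-np.pi-by)
c=np.array([566.06,-140.46,127]);y0=1.9247;Rz=lambda y:R.from_euler("xyz",[np.pi,0,y]).as_matrix()
c=c+Rz(y0)@[66,-.5,90];y1=y0+np.radians(3.5);c=c+Rz(y1)@[-66,0,-90];cy=y0;print(c)
b=np.array([541.3,207.2])+2*np.array([-np.cos(by),-np.sin(by)])
for p in([c[0],c[1],330],[*b,330],[*b,275]):print(row(c,cy,p,by+np.pi/2))
E
```

```text
m3 [ 511.22074771 -108.71120662] 0.6500905851194091
[ 569.32782532 -139.12143725  127.        ]
([-0.0, 0.0, -20.3], [0, 0, 34.4])
([33.57, 9.21, -20.3], [0, 0, 34.4])
([33.57, 9.21, -14.8], [0, 0, 34.4])
```

Emit:
carry_out(
  targets=[
    [1,[0,0,-4],[0,0,0]],
    [1,[0,0,-8],[0,0,0]],
    [1,[0,0,-12],[0,0,0]],
    [1,[0,0,-16],[0,0,0]],
    [1,[0,0,-20.3],[0,0,0]],
    [1,[4,1.1,-20.3],[0,0,7]],
    [1,[8,2.2,-20.3],[0,0,14]],
    [1,[12,3.3,-20.3],[0,0,21]],
    [1,[16,4.4,-20.3],[0,0,28]],
    [1,[20,5.5,-20.3],[0,0,34.4]],
    [1,[24,6.6,-20.3],[0,0,34.4]],
    [1,[28,7.7,-20.3],[0,0,34.4]],
    [1,[31,8.5,-20.3],[0,0,34.4]],
    [1,[33.6,9.2,-20.3],[0,0,34.4]],
    [1,[33.6,9.2,-20.3],[0,0,34.4]],
    [1,[33.6,9.2,-20.3],[0,0,34.4]],
    [1,[33.6,9.2,-20.3],[0,0,34.4]],
  ],
)

```text
clock: 12.72
ee_pos: [537.6, 207.7, 330.1]
eef_rot: [-3.141, 0.001, 1.325]
force: [-0.3, -0.4, -0.1]
gripper_width: -0.001
```

Emit:
carry_out(
  targets=[
    [1,[0,0,1],[0,0,0]],
    [1,[0,0,2],[0,0,0]],
    [1,[0,0,3],[0,0,0]],
    [1,[0,0,4],[0,0,0]],
    [1,[0,0,5],[0,0,0]],
    [1,[0,0,6],[0,0,0]],
    [1,[0,0,7],[0,0,0]],
    [1,[0,0,8],[0,0,0]],
    [1,[0,0,9],[0,0,0]],
    [1,[0,0,9],[0,0,0]],
    [1,[0,0,9],[0,0,0]],
  ],
)

```text
clock: 13.63
ee_pos: [538.2, 207.5, 240.0]
eef_rot: [-3.141, 0.0, 1.324]
force: [-1.5, 0.2, 3.0]
gripper_width: -0.002
```

```bash
python3 - <<'E'
from h import *
print(bot.sense()["ee_pos"],bot.sense()["force"])
b=bot.camera("scene")[:,:,::-1][100:280,260:440];cv2.imwrite("pics/h1.png",cv2.resize(b,(600,600),interpolation=cv2.INTER_CUBIC))
E
```

```text
[538.2153171  207.51602875 239.95801848] [-1.53537501  0.17580585  2.95046987]
```

View pics/h1.png

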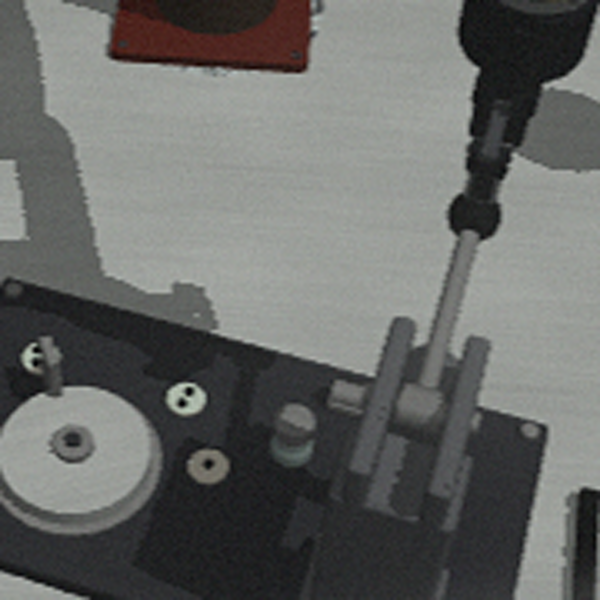

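The fingertips sit centred on top of the ball, with 3 N of spring force, and the handle is partly down. I'll continue down slowly and watch the force for the stop.

Emit:
carry_out(
  targets=[
    [1,[0,0,0.8],[0,0,0]],
    [1,[0,0,1.6],[0,0,0]],
    [1,[0,0,2.4],[0,0,0]],
    [1,[0,0,3.2],[0,0,0]],
    [1,[0,0,4.0],[0,0,0]],
    [1,[0,0,4.5],[0,0,0]],
    [1,[0,0,4.5],[0,0,0]],
  ],
)

```text
clock: 14.27
ee_pos: [538.2, 207.9, 194.9]
eef_rot: [-3.141, -0.001, 1.324]
force: [-1.8, 2.4, 4.7]
gripper_width: 0.002
```

Emit:
carry_out(
  targets=[
    [1,[0,0,0.2],[0,0,0]],
    [1,[0,0,0.4],[0,0,0]],
    [1,[0,0,0.6],[0,0,0]],
    [1,[0,0,0.6],[0,0,0]],
  ],
)

```text
clock: 14.6
ee_pos: [538.6, 207.8, 189.9]
eef_rot: [3.141, -0.001, 1.324]
force: [-2.9, 2.7, 5.0]
gripper_width: 0.004
```

Emit:
carry_out(
  targets=[
    [1,[0,0,0.2],[0,0,0]],
    [1,[0,0,0.4],[0,0,0]],
    [1,[0,0,0.4],[0,0,0]],
  ],
)

```text
clock: 14.85
ee_pos: [538.8, 207.7, 186.0]
eef_rot: [3.14, -0.001, 1.324]
force: [-2.5, 2.3, 5.5]
gripper_width: 0.002
```

Emit:
carry_out(
  targets=[
    [1,[0,0,0.15],[0,0,0]],
    [1,[0,0,0.3],[0,0,0]],
    [1,[0,0,0.3],[0,0,0]],
  ],
)

```text
clock: 15.1
ee_pos: [539.0, 207.7, 183.1]
eef_rot: [3.14, -0.001, 1.324]
force: [-1.5, 1.7, 5.1]
gripper_width: -0.003
```

Emit:
carry_out(
  targets=[
    [1,[0,0,0.1],[0,0,0]],
    [1,[0,0,0.2],[0,0,0]],
    [1,[0,0,0.2],[0,0,0]],
  ],
)

```text
clock: 15.35
ee_pos: [539.1, 207.7, 181.2]
eef_rot: [3.14, -0.001, 1.324]
force: [-1.3, 1.6, 5.1]
gripper_width: 0.002
```

Emit:
carry_out(
  targets=[
    [1,[0,0,0.1],[0,0,0]],
    [1,[0,0,0.2],[0,0,0]],
    [1,[0,0,0.2],[0,0,0]],
  ],
)

```text
clock: 15.6
ee_pos: [539.3, 207.6, 179.3]
eef_rot: [3.14, -0.001, 1.324]
force: [-1.2, 1.8, 5.1]
gripper_width: -0.003
```

```bash
python3 - <<'E'
from h import *
s=bot.sense();print(s["ee_pos"],s["force"])
def proj(n,P):
    m=bot.camera_model(n);X=R.from_euler("xyz",m["rotation"]).as_matrix().T@(np.array(P,float)-m["xyz"]);v=np.array(m["intrinsics"])@X;return v[:2]/v[2]
g=cv2.cvtColor(bot.camera("scene")[:,:,::-1].copy(),6);cv2.imwrite("pics/h2.png",g)
for z in(193,200,211):print(z,proj("scene",[541.3,207.2,z]))
u,v=proj("scene",[541.3,207.2,193]).astype(int)
print(g[v-20:v+16,u-14:u+16:2])
E
```

```text
[539.26552232 207.63601262 179.33839983] [-1.18350647  1.79781834  5.07084984]
193 [397.12536428 183.72596756]
200 [397.62647438 181.79349704]
211 [398.42547414 178.71225103]
[[154 152 156 153 153 155 145  33  44  70  68  31  31  28 141]
 [155 158 159 157 157 156 135  34  48  73  70  71  48  76 159]
 [157 157 155 156 153 155  94  36  55  66  69  48  56 157 153]
 [155 154 153 154 156 160  41  43  58  68  65  41  45 157 155]
 [160 154 155 153 152 151  90  38  54  69  63  43  42 163 156]
 [155 153 156 154 154 159  57  32  51  50  49  40  88 154 152]
 [154 153 155 153 154 159  54  33  36  48  37  36  81 157 151]
 [158 159 159 160 156 163  53  32  39  38  36  34 133 160 158]
 [159 154 158 158 155 161  99  36  33  35  35  31 119 160 159]
 [159 161 159 157 156 157 129  45  31  38  34  38 140 160 158]
 [158 159 159 158 162 157 109  50  30  37  44  79 159 159 159]
 [155 154 155 160 159 163 110  34  37  41  56 128 164 157 155]
 [156 158 156 157 158 160  82  39  38  36  53 152 159 158 158]
 [161 154 161 159 166  67  58  34  36  35  63 142 153 158 159]
 [156 154 155 157 130  29  54  35  41  37  
[... 643 characters left out ...]
2 161]
 [163 159 159 160 167  85 113 113  53  60 164 160 163 163 161]
 [164 166 160 161 170  73 109 111  58 125 162 162 162 159 162]
 [157 159 162 160 152  77 114 107 161 165 161 160 162 163 159]
 [160 158 159 161 130  91 114 110 163 160 161 159 161 155 158]
 [165 162 164 161 128  97 112 110 164 163 159 160 162 164 158]
 [162 160 158 160 108 101 113 119 162 161 158 160 159 162 156]
 [163 160 162 163  73 102 109 137 159 158 161 160 162 162 161]
 [151 161 163 163  82 107 106 131 156 157 154 162 159 157 161]
 [ 92 159 158 145  80 108 109 149 163 155 161 159 160 158 155]
 [ 88 145 154 150  86 111 101 140 153 158 159 157 157 161 158]
 [ 87 140 152 129  93 111 103 159 161 159 155 160 157 155 155]]
```

The ball centre shows at row ≈182, which is about z 199, so roughly 6 mm of travel remain. I'll continue.

Emit:
carry_out(
  targets=[
    [1,[0,0,0.15],[0,0,0]],
    [1,[0,0,0.3],[0,0,0]],
    [1,[0,0,0.3],[0,0,0]],
  ],
)

```text
clock: 15.9
ee_pos: [539.5, 207.6, 176.4]
eef_rot: [3.139, -0.001, 1.324]
force: [-1.5, 2.2, 5.5]
gripper_width: 0.003
```

Emit:
carry_out(
  targets=[
    [1,[0,0,0.1],[0,0,0]],
    [1,[0,0,0.2],[0,0,0]],
    [1,[0,0,0.2],[0,0,0]],
  ],
)

```text
clock: 16.15
ee_pos: [539.8, 207.5, 174.6]
eef_rot: [3.138, -0.001, 1.324]
force: [-0.6, 0.9, 6.0]
gripper_width: 0.0
```

Emit:
carry_out(
  targets=[
    [1,[0,0,0.1],[0,0,0]],
    [1,[0,0,0.2],[0,0,0]],
    [1,[0,0,0.2],[0,0,0]],
  ],
)

```text
clock: 16.4
ee_pos: [540.0, 207.5, 173.4]
eef_rot: [3.138, -0.001, 1.324]
force: [-2.4, 0.4, 8.3]
gripper_width: -0.0
```

Emit:
carry_out(
  targets=[
    [1,[0,0,0.1],[0,0,0]],
    [1,[0,0,0.2],[0,0,0]],
    [1,[0,0,0.2],[0,0,0]],
  ],
)

```text
clock: 16.65
ee_pos: [540.2, 207.5, 172.9]
eef_rot: [3.137, -0.002, 1.324]
force: [-4.9, 0.5, 15.7]
gripper_width: -0.004
```

Emit:
carry_out(
  targets=[
    [1,[0,0,0.1],[0,0,0]],
    [1,[0,0,0.2],[0,0,0]],
    [1,[0,0,0.2],[0,0,0]],
  ],
)

```text
clock: 16.9
ee_pos: [540.4, 207.5, 172.4]
eef_rot: [3.136, -0.002, 1.324]
force: [-7.9, -1.2, 22.8]
gripper_width: 0.002
```

The force climbed to 23 N with almost no travel, so the handle is on its stop. I'll rise slowly so the handle follows, then clear it.

Emit:
carry_out(
  targets=[
    [1,[0,0,-1],[0,0,0]],
    [1,[0,0,-2],[0,0,0]],
    [1,[0,0,-3],[0,0,0]],
    [1,[0,0,-4],[0,0,0]],
    [1,[0,0,-5],[0,0,0]],
    [1,[0,0,-6],[0,0,0]],
    [1,[0,0,-7],[0,0,0]],
    [1,[0,0,-8],[0,0,0]],
    [1,[0,0,-9],[0,0,0]],
    [1,[0,0,-11],[0,0,0]],
    [1,[0,0,-13],[0,0,0]],
    [1,[0,0,-16],[0,0,0]],
    [1,[0,0,-18],[0,0,0]],
    [1,[0,0,-18],[0,0,0]],
    [1,[0,0,-18],[0,0,0]],
  ],
)

```text
clock: 18.15
ee_pos: [538.8, 207.6, 348.9]
eef_rot: [3.14, -0.001, 1.324]
force: [0.1, 0.3, 0.4]
gripper_width: 0.002
```

```bash
python3 - <<'E'
from h import *
s=bot.sense();print(s["ee_pos"],s["force"])
i0=cv2.imread("pics/scene0.png");i1=bot.camera("scene")[:,:,::-1].copy();cv2.imwrite("pics/f.png",i1);t=bot.camera("top")[:,:,::-1].copy();cv2.imwrite("pics/ft.png",t)
for nm,i in(("before",i0),("after",i1)):
    k=(cv2.cvtColor(i,6)[152:178,390:416]<70).astype(np.uint8);ys,xs=np.nonzero(k);print(nm,"ball",xs.mean()+390,ys.mean()+152,k.sum())
# loose things: best template match against start pictures
for nm,(x,y,w,h) in dict(driver=(205,183,44,64),harm=(180,205,42,22),wand_mirror=(424,242,36,76),jar=(338,218,20,24)).items():
    r=cv2.matchTemplate(i1[y-8:y+h+8,x-8:x+w+8],i0[y:y+h,x:x+w],cv2.TM_CCOEFF_NORMED);_,v,_,p=cv2.minMaxLoc(r);print(nm,p[0]-8,p[1]-8,round(v,2))
# top view: mouthpiece
t0=cv2.imread("pics/top0.png");x,y,w,h=244,218,36,18
r=cv2.matchTemplate(t[y-6:y+h+6,x-6:x+w+6],t0[y:y+h,x:x+w],cv2.TM_CCOEFF_NORMED);print("mouthpiece(top)",cv2.minMaxLoc(r)[1::2])
# selector: nose/tab in top view
c=t[195:245,310:365];g=cv2.cvtColor(c,6);print(g[22:44,10:44:2])
E
```

```text
[538.77971082 207.5960322  348.87266649] [0.07238321 0.32773289 0.43308949]
before ball 402.3661202185792 161.76502732240436 183
after ball 402.3736263736264 161.73626373626374 182
driver 0 0 0.96
harm 0 0 1.0
wand_mirror 0 0 1.0
jar 0 0 0.99
mouthpiece(top) (0.9982571005821228, (6, 6))
[[135 187 185 186 186 187 187 185 186 187 186 181 184 188 108  91  80]
 [132 165 188 187 187 186 184 185 187 186 181 140 190 156 105  81  79]
 [149 128 186 187 186 185 186 187 185 185 122 145 185 106  96  71  81]
 [128 137 154 187 186 187 186 184 184 174 109 147  92 105  81  79  80]
 [ 86 146 130 169 186 187 184 185 186 191  86 149 108  96  78  79  79]
 [ 77 126 149 122 157 181 184 185 184 188  91 147 127  73  71  77  80]
 [ 79  82 134 147 139 108 142 157 133 117  82 124 125  63  66  66  73]
 [ 78  77  82 134 147 151 108 107 108 109 101 116 148  64  67  67  72]
 [ 80  79  77  82 101 147 145 147 145 128  91 115 151  79  67  67  66]
 [ 80  80  80  78  76  81  85  92  83  75  77  91 154 105  67  68  67]
 [ 81  80  81  79  80  78  77  77  77  77  79  83 144  62  68  68  67]
 [ 79  80  81  81  81  81  80  79  79  79  78 110 112  68  66  67  67]
 [ 80  80  79  81  81  81  81  80  80  80  80  82 154 105  69  65  68]
 [ 80  81  80  79  79  80  81  81  81  81  79  74 158 137 121  68  67]
 [ 81  81  80  81  81  80  79  79  81  80  81 101 198 129 175 111  68]
 [ 80  81  81  82  80  80  80  79  79  81  79 145 193 153  95 159  79]
 [ 80  79  80  81  82  81  80  80  80  80  77 156 169 170 156 172  77]
 [ 81  81  80  79  79  80  81  81  80  80  78 160  37 195 191 183  77]
 [ 80  81  81  80  80  80  79  80  81  80  78 159  77 155 110 181  77]
 [ 81  80  80  82  81  81  81  80  80  81  78 146 198 167  59 162  78]
 [ 81  81  80  80  81  81  81  81  81  81  78 103 193 181 110 153  80]
 [ 81  80  79  80  81  80  65  67  82  80  82  76 147 192 177  75  80]]
```

The ball is back at its starting pixel, the loose things have not shifted, and the tool is clear. I'll hand the job in.

```bash
python3 -c "
from plant import bot
print(bot.close_job())"
```

```text
the job is handed in; nothing more can be done
None
```

I set the selector on the three-pip button, pressed the handle once to its stop, let it spring back up, and handed the job in after about 18 s of the allowed 64 s.

- **Selector:** the wrist camera measured the tab centre at 0.649 rad, 64.98 mm from the axis. The three-pip button measured 0.650 rad. A less reliable reading along the tab's edge gave 0.633. I measured the selector before the press; nothing touched it afterwards, but I did not measure it again.
- **Handle:** the force rose from about 6 N to 23 N with almost no further travel, which I took as the stop. Afterwards the ball was back within 0.1 px of where it started.
- **Loose things:** image matching showed no shift in the nut driver, harmonica, wand, mirror, jar or mouthpiece. The tool was clear of everything, with about 0.5 N on the force reading.
- **What disagreed:** the real ends of the shut fingers are about 27 mm or more behind the stated TCP. Because of that, my first push passed over the tab without moving it. I corrected the height from the camera views and pushed again in two steps.

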